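# Clamp a lens cell in the bonding press

## Task

The lens cell sits in the pulled-out slide of the bench screw press. Push the slide fully home under the press, wind the handwheel down until you feel the foot just touch the lens, then add a quarter of a turn and let go. The glass cracks if it is squeezed much harder than that, and nothing else on the bench may be disturbed.

Things in the scene. Friction and masses are not known exactly. Their poses are not given: they have to be found in the camera images.
- press: Base of the bench screw press, fixed: aluminium plate 190 x 250 x 18 mm, steel ways, two 22 mm steel columns 68 mm either side of the screw along the press's x. The whole press is about 310 mm tall to the top of its handle. Origin: underside, straight below the screw's axis. Its y axis runs along the slide, which pulls out toward -y and goes home toward +y.
- slide_knob (a point): Middle of the black upright knob at the outer end of the slide: 22 mm diameter, 36 mm high, this point 18 mm below its top and 28 mm above the slide's plate. At home it is 140 mm from the screw's axis, toward the press's -y.
- slide (a joint): How far the slide is pulled out, in m: 0 is home against its fixed end stop, 0.09 fully out, where it starts. It needs about 3 N to move and stays where it is left.
- cell: Lens cell, loose, in the round recess (6 mm deep, 1 mm play all round) of the slide: black barrel 44 mm diameter, 30 mm high, with a 31 mm glass lens standing 2 mm proud on top. Origin: centre of its underside; z up. When the slide is home its centre is straight under the screw.
- lens_top (a point): Centre of the top face of the glass on the cell.
- screw: The press screw with all it carries: black handwheel (125 mm over the rim) on top, sprung rubber-faced foot (30 mm diameter) below. Origin: on the screw's vertical axis at the underside of the wheel's hub; it moves up and down with the screw and does not turn. The crosshead's height on the columns differs from day to day, so the gap from foot to lens is not known: some 4 to 16 mm.
- crank (a joint): Angle of the handwheel in rad, growing clockwise seen from above, which winds the screw down 10 mm a turn. Starts at 0 to 4, goes up to 20. The screw holds itself. Turning it free takes about 11 N at the handle; once the foot meets the lens its preloaded spring adds about 4.5 N within a twentieth of a turn, then about 1 N for each further tenth of a turn.
- grip_point (a point): Upper part of the handwheel's upright revolving handle, on its centre line: 24 mm diameter, 58 mm high, this point 25 mm below its top and 42 mm above the wheel's rim centre line. It circles the screw's axis at 52 mm radius and goes down with the screw. The handle spins freely on its pin, so a hand can keep its direction while it goes round.
- spare_cell: Bystander: wider, lower lens cell, 52 mm diameter, 24 mm high, origin centre of underside.
- lens_post: Bystander: post with a round lens mount, about 106 mm high, origin centre of underside.
- mirror_post: Bystander: post with a square mirror mount, about 91 mm high, origin centre of underside.
- adhesive: Bystander: small amber adhesive bottle, 32 mm diameter, 75 mm high, origin centre of underside.
- hex_driver: Bystander: hand driver 150 mm long, lying, origin at its middle.
- lens_box: Bystander: plastic lens box 56 x 56 x 27 mm, origin centre of underside.
- spacer_ring: Bystander: brass spacer ring 44 mm diameter, 10 mm high, origin centre of underside.
Things that resemble listed ones, but are neither listed nor needed, are in the scene too. Leave any purple look-alike of the cell alone.

How it is judged (in metres and radians):
On the way, in this order (a step that is already met when the one before it is completed fails the run):
1. the slide is home against its stop, the foot still clear of the lens (value of joint slide below 0.0025 m and contact force between screw and cell below 1 N), for 0.2 s.
2. the foot bears on the lens (contact force between screw and cell above 60 N), for 0.1 s.
At the end, for the whole second after the job is handed in: The slide is home (within 2.5 mm), the cell upright and centred under the screw (within 5 mm), the sprung foot bears on the lens with 175 to 280 N (first touch plus about 0.13 to 0.40 of a turn) and the screw is at rest; never over 330 N; no bystander moved over 15 mm (value of joint slide below 0.0025 m and horizontal distance between cell and screw below 0.005 m and angle between cell's own z axis and vertical below 0.1 rad and contact force between screw and cell between 175 and 280 N and velocity of joint crank between -0.05 and 0.05 rad/s).
It fails at once if the glass is squeezed with more than 330 N (contact force between screw and cell above 330 N).
It fails at once if a bystander is moved by more than 15 mm (distance of any of spare_cell, lens_post, mirror_post, adhesive, hex_driver, lens_box, spacer_ring from where it was at the start of the episode above 0.015 m).
It also fails if it takes over 67 s, if anything falls off the work surface, if the arm or the gripper's body presses on something with over 40 N, if the wrist force passes 120 N, or if a joint passes its speed limit or range.

## Robot

A 6-joint arm with a two-finger parallel gripper is mounted at the origin on the work surface. World frame = base frame: x ahead of the robot, y to its left, z up, the work surface at z = 0. Lengths are in mm, angles in rad, forces in N, time in s.
With the tool pointing down it reaches from about 400 to 825 mm from the base axis. Payload 7 kg.
Tool frame: the origin (TCP) lies midway between the tips of the shut fingers; the grasp point (between the pads) lies hold_point_z behind it (hold_point_z is the distance from the TCP to the grasp point, in mm); z points along the fingers, y is the direction in which the jaws open and shut (so a half turn about z gives the same grasp; the last joint's range is limited). The gripper opens to 85 mm and grips with 20 to 120 N. Pads are 22 mm wide; open, the fingers measure 114 mm over their backs; the gripper's body (76 mm by 85 mm) begins 54 mm behind the grasp point. The pads swing forward as they close: fully open they stand 13 mm farther back than shut.
Start: joints at [1.415, 0.359, 0.012, 0, -1.224, -0.288], TCP at [289.833, 609.584, 231.302] pointing down, gripper open.
Joint ranges: [-3.07, 3.07], [-1.43, 2.12], [-1.02, 1.25], [-3.03, 1.67], [-3.05, -0], [-3.03, 3.03]. Speed limits (rad/s): [2.39, 2.39, 3.01, 3.14, 3.14, 3.14].

## Interface

Orientations are given as a unit quaternion [w, x, y, z].
In Python, from cell import * gives the robot as it stands.
- The arm moves only by the tool carry_out, never from a script. Its argument "commands" is a list of rows, each a list of 7 numbers: the turn, a rotation vector about the tool's x, y, z in degrees, then the shift along the tool's x, y, z in mm, then the finger opening in mm, from 0 to 85.4. In form: [[ax, ay, az, x, y, z, grip], ...]. A call has 1 to 12 rows; each row shifts and turns the pose as measured when the row begins, along the tool's axes as they then stand; what a row does not reach is not made up. A row lasts 1/8 s, in which the tool goes at most 62.5 mm and 10.7 degrees, less where a joint would pass 70% of its speed; a pose out of reach is approached as far as the arm can. A call with a gripper value outside its range is refused whole. The fingers move at their own pace and stop on an object; "force" is the grip in N (left out, the last holds). Time passes only in rows, so rows that do not move let the fingers close. It gives the time, the measured TCP pose, the force and the opening at its end, in the units of the state.
- get_obs(): the state, without advancing time (a new reading comes with each control period).
- snapshot(name): name is "scene" or "top" or "wrist"; returns (picture, depth): 384x512x3 uint8, red, green, blue; 384x512 float32, mm along the optical axis (not along the pixel's ray), 0 where there is no reading.
- camera_info(name): a dict with "fx", "fy", "cx", "cy" (pixels), "rvec" (rotation vector, rad) and "tvec" (3), from world to camera coordinates, as OpenCV has them; the wrist camera has in their place "hand_eye" (4x4, takes a point from camera to tool coordinates, whose origin is the TCP and whose axes are the flange's). Camera axes: x right, y down, z forward; pixel columns grow to the right and rows downward; lengths in mm; the calibration is good to about 2 mm. A picture is of the moment at which its call begins: read the wrist's pose just before it. camera_info takes no time and is no camera call.
- job_done(): hands the job in, once; it reports no verdict.
The state is a dict: "time_s": time; "q": joint angles; "joint_vel": joint speeds; "effort": joint torques, N m; "position": TCP position; "orientation": TCP orientation; "contact_force": force on the tool from outside, world axes, zero at the start; "ft_torque": the same for the moment, N m; "width": finger opening in mm.
Only numpy, scipy, OpenCV 4.12 (cv2) and the standard library are available. Lean on these libraries where they do the work, as an engineer would, in place of code of your own. Each camera call takes 0.05 s, during which the arm holds its last target. There are 200 camera calls.

## Working session

There is one attempt and no reset: what is moved stays moved. The work goes in short steps, Python scripts to look and compute and a tool call to move; the robot and the scene stay as the last step left them, time stands still between calls to the robot, and variables do not carry over. Pictures are saved under pics/ and viewed, about 8 in all and at most 12, crops included, and the job is handed in when it is done.

Besides the shell and the picture viewer there is one more tool, called as name(argument=value, ...), one argument or row to a line, values as JSON. carry_out: Moves the arm, as the interface text tells. Its arguments: {"type":"object","properties":{"commands":{"type":"array","items":{"type":"array","items":{"type":"number"}}},"force":{"type":"number"}},"required":["commands"]}

```bash
ls; mkdir -p pics
python3 - <<'E'
from cell import *
import cv2,numpy as np
o=get_obs();print(o)
for n in("scene","top"):
    p,d=snapshot(n);cv2.imwrite(f"pics/{n}0.png",p[:,:,::-1]);np.save(f"pics/{n}0.npy",d);print(n,camera_info(n))
print(camera_info("wrist"))
E
```

```text
pics
{'time_s': 0.0, 'q': array([ 1.41509738e+00,  3.59389276e-01,  1.10591537e-02, -3.73818455e-04,
       -1.22407492e+00, -2.88115004e-01]), 'joint_vel': array([-0.00022524,  0.00108265,  0.00057362, -0.00045365,  0.00125261,
        0.00015519]), 'effort': array([-1.16381787e-03, -5.83328927e+01,  2.93418574e+01,  6.93671107e+00,
       -6.09657684e-03, -1.36585169e-05]), 'position': array([289.63706439, 609.17203927, 230.35798541]), 'orientation': array([ 8.14220148e-04,  9.75465174e-01, -2.20152259e-01, -1.22134521e-04]), 'contact_force': array([-0.84139525, -0.0613042 , -0.50152855]), 'ft_torque': array([-0.00891746, -0.01913727, -0.02125829]), 'width': 85.16199307347469}
scene {'fx': 496.2842502881781, 'fy': 496.2842502881781, 'cx': 251.2838048721316, 'cy': 186.6878069083952, 'rvec': array([ 0.66182881,  2.7091186 , -1.03943196]), 'tvec': array([ 524.18714887,  -76.7501293 , 1617.79330635])}
top {'fx': 453.5067034319078, 'fy': 453.5067034319078, 'cx': 252.66316706037833, 'cy': 196.03092858229508, 'rvec': array([ 2.18143323, -2.1335912 ,  0.10427068]), 'tvec': array([ -10.20909175,  611.42208299, 1398.58479934])}
{'fx': 300.3835349851577, 'fy': 300.3835349851577, 'cx': 256.09059807606695, 'cy': 195.2984841364211, 'hand_eye': array([[ 6.31699029e-04, -9.58006886e-01, -2.86744500e-01,
         7.40857118e+01],
       [ 9.99999764e-01,  6.82249872e-04, -7.63787805e-05,
         5.30304966e-01],
       [ 2.68802796e-04, -2.86744384e-01,  9.58007091e-01,
        -1.43539389e+02],
       [ 0.00000000e+00,  0.00000000e+00,  0.00000000e+00,
         1.00000000e+00]])}
```

View pics/scene0.png

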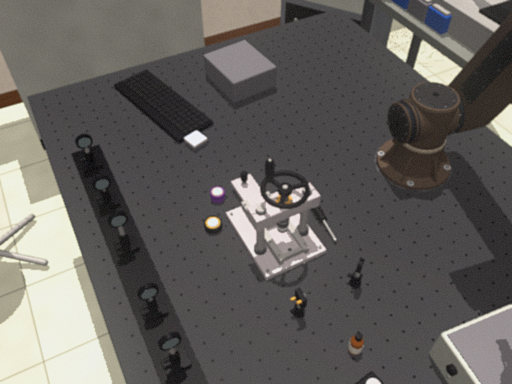

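View pics/top0.png

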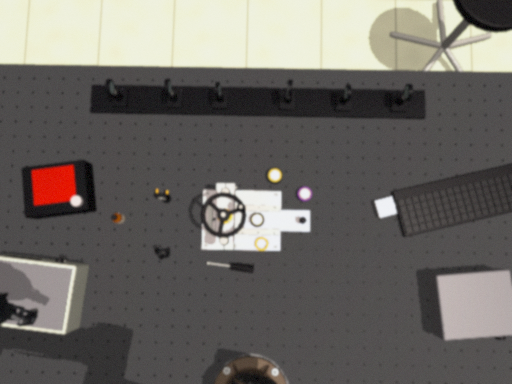

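```bash
python3 -c "
import cell
print([ (n,getattr(cell,n)) for n in dir(cell) if not n.startswith('__')])" | head -c 1500
```

```text
[('PlanningError', <class 'cell.PlanningError'>), ('camera_info', <function make.<locals>.<lambda> at 0x7f5484478720>), ('get_obs', <function make.<locals>.<lambda> at 0x7f5484478680>), ('hold_point_z', 18.700000000000003), ('job_done', <function connect.<locals>.done at 0x7f54843eb7e0>), ('snapshot', <function make.<locals>.drawn_camera at 0x7f5484478180>)]
```

```bash
cat > h.py <<'E'
from cell import *
import cv2,numpy as np
from scipy.spatial.transform import Rotation as R
def cloud(n,d):
    c=camera_info(n);v,u=np.mgrid[:384,:512]
    P=np.stack([(u-c['cx'])/c['fx']*d,(v-c['cy'])/c['fy']*d,d],-1)
    return (P-np.ravel(c['tvec']))@R.from_rotvec(np.ravel(c['rvec'])).as_matrix()
def proj(n,p):
    c=camera_info(n);K=np.array([[c['fx'],0,c['cx']],[0,c['fy'],c['cy']],[0,0,1]])
    return cv2.projectPoints(np.float64(p).reshape(-1,1,3),np.float64(c['rvec']),np.float64(c['tvec']),K,None)[0].reshape(-1,2)
E
python3 - <<'E'
from h import *
im=cv2.imread('pics/top0.png');a=cv2.resize(im[165:265,180:330],None,fx=5,fy=5,interpolation=cv2.INTER_CUBIC)
cv2.imwrite('pics/topc.png',a)
np.set_printoptions(precision=1,suppress=True)
for n in('top','scene'):
    d=np.load(f'pics/{n}0.npy');W=cloud(n,d);ok=d>0
    print(n,'table z',np.median(W[...,2][ok]))
    box=ok&(abs(W[...,0]-np.median(W[214,223,0] if n=='top' else W[190,285,0]))<200)
    # wheel/handle
    c0=np.load('pics/top0.npy');
    T=W[ok&(W[...,2]>225)&(W[...,2]<330)&(W[...,0]>250)&(W[...,0]<750)&(abs(W[...,1])<200)]
    print('n',len(T),T.min(0),T.max(0))
    h=T[T[:,2]>275];print('handle',len(h),h.min(0) if len(h) else'',h.max(0) if len(h) else'',h[h[:,2]>h[:,2].max()-12].mean(0) if len(h) else'')
    print('hist',np.histogram(T[:,2],bins=np.arange(225,331,7)))
d=np.load('pics/top0.npy');W=cloud('top',d)
for uv in [(302,220),(303,220),(257,219),(304,193),(275,174),(223,214),(309,220),(270,235)]:print(uv,W[uv[1],uv[0]])
E
```

```text
top table z -0.8767584088895158
n 924 [476.3  19.3 228.1] [595.8 141.6 304.3]
handle 63 [543.6  20.9 275.7] [563.7  42.3 304.3] [553.5  30.2 298. ]
hist (array([ 20, 522, 313,   1,   2,   0,   2,   4,   8,   9,  40,   3,   0,
         0,   0]), array([225, 232, 239, 246, 253, 260, 267, 274, 281, 288, 295, 302, 309,
       316, 323, 330]))
scene table z 0.6232575745993638
n 1097 [477.8  20.6 225.4] [600.  143.5 306.3]
handle 104 [546.6  25.7 275.6] [567.6  46.9 306.3] [556.8  35.4 299.3]
hist (array([ 43, 399, 487,  11,  16,  20,  12,  26,  22,  19,  33,   9,   0,
         0,   0]), array([225, 232, 239, 246, 253, 260, 267, 274, 281, 288, 295, 302, 309,
       316, 323, 330]))
(302, 220) [ 536.6 -149.    76.6]
(303, 220) [ 536.5 -151.7   80.5]
(257, 219) [537.9 -12.   55.5]
(304, 193) [ 625.  -158.7   30.8]
(275, 174) [685.1 -66.3  23.1]
(223, 214) [537.9  78.4 245.1]
(309, 220) [ 539.4 -174.4   39.4]
(270, 235) [490.3 -53.9  24.7]
```

View pics/topc.png

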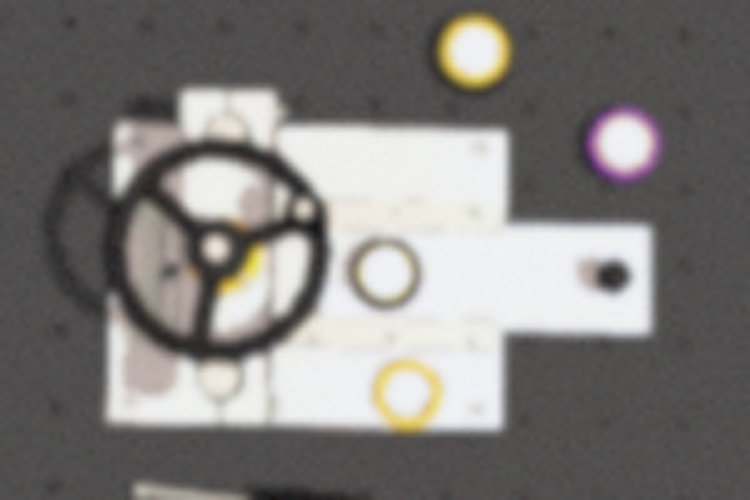

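Run:
```python
from h import *
from scipy.optimize import least_squares
np.set_printoptions(precision=1,suppress=True)
for n in('top','scene'):
    d=np.load(f'pics/{n}0.npy');W=cloud(n,d);im=cv2.imread(f'pics/{n}0.png');X,Y,Z=W[...,0],W[...,1],W[...,2];ok=d>0
    reg=ok&(abs(X-538)<80)&(abs(Y-81)<80)
    m=reg&(Z>231)&(Z<252)&(im.max(2)<80)&(np.hypot(X-538,Y-81)>45)
    P=W[m];f=least_squares(lambda c:np.hypot(P[:,0]-c[0],P[:,1]-c[1])-c[2],[538,81,58],loss='soft_l1');print(n,'rim',len(P),f.x,P[:,2].mean(),P[:,2].max())
    h=W[reg&(Z>265)];print('handle n',len(h),'mid',(h.min(0)+h.max(0))/2,'zmax',h[:,2].max(),'mean',h.mean(0))
    k=W[ok&(abs(X-537)<25)&(abs(Y+150)<25)&(Z>55)];print('knob',len(k),(k.min(0)+k.max(0))/2,k.mean(0),np.percentile(k[:,2],[50,95,100]))
    s=W[ok&(abs(X-537)<25)&(abs(Y+115)<12)];print('slide z',np.median(s[:,2]))
    l=W[ok&(abs(X-537)<25)&(abs(Y+10)<25)&(Z>45)];print('lens',len(l),l.mean(0),np.percentile(l[:,2],[50,95]) if len(l) else '')
    q=ok&(abs(X-537)<40)&(Y<-100)&(Y>-200)&(Z>28)&(Z<52)
    print('sliderect',cv2.minAreaRect(np.float32(W[q][:,:2])))
    b=ok&(abs(X-537)<110)&(abs(Y-30)<170)&(Z>8)&(Z<28);print('base',cv2.minAreaRect(np.float32(W[b][:,:2])))
im=cv2.imread('pics/scene0.png');cv2.imwrite('pics/scenec.png',cv2.resize(im[145:280,190:350],None,fx=4.5,fy=4.5,interpolation=cv2.INTER_CUBIC))
```

```text
top rim 333 [537.1  79.1  54.9] 238.55930096907383 244.99598260452473
handle n 66 mid [552.9  31.6 285.6] zmax 304.26093410027613 mean [552.   30.  294.2]
knob 41 [ 536.5 -149.2   73.3] [ 536.2 -149.3   77.1] [77.5 83.2 85.8]
slide z 33.73048189151443
lens 158 [535.9 -10.8  58.1] [58.1 63.3]
sliderect ((535.9017944335938, -137.57183837890625), (63.31652069091797, 75.64381408691406), 1.1013548374176025)
base ((534.1240234375, 13.113998413085938), (302.2590637207031, 195.24404907226562), 89.8527603149414)
scene rim 540 [539.4  84.3  55.4] 239.21807388079807 249.93359363204436
handle n 128 mid [556.5  36.3 286.1] zmax 306.3246297439432 mean [558.3  37.7 286.8]
knob 65 [ 538.3 -145.3   70.7] [ 540.3 -143.6   71.9] [72.7 83.4 85.9]
slide z 35.03572036416539
lens 0 [nan nan nan] 
sliderect ((537.5516357421875, -138.0258331298828), (75.17858123779297, 68.45157623291016), 89.770751953125)
base ((537.9868774414062, 24.29803466796875), (192.183837890625, 328.81866455078125), 0.16427914798259735)<stdin>:12: RuntimeWarning: Mean of empty slice.
  ret = um.true_divide(
```

View pics/scenec.png

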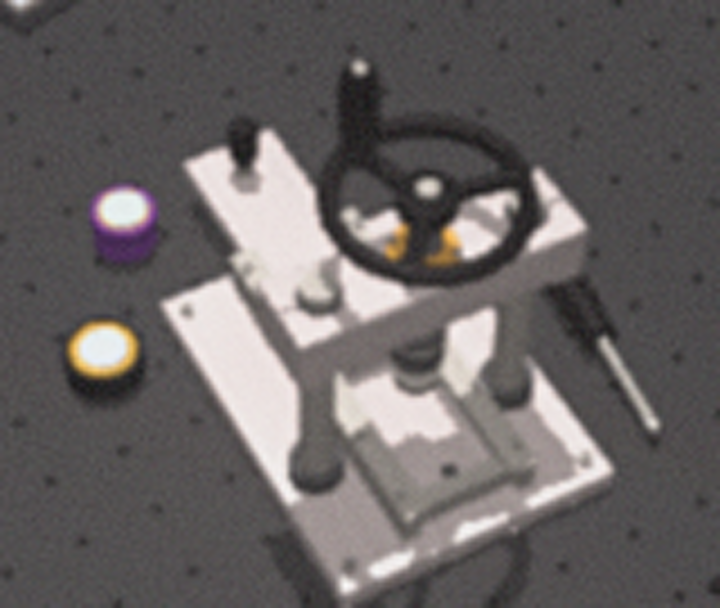

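carry_out(
  commands=[
    [0, 0, 0, 0, 0, -60, 60],
    [0, 0, 0, 0, 0, -60, 60],
    [0, 0, 0, 0, 0, -40, 60],
  ],
  force=60,
)

```text
time_s: 0.48
position: [289.0, 607.6, 388.4]
orientation: [0.007, 0.975, -0.22, -0.0]
contact_force: [0.3, 0.7, -0.0]
width: 60.0
```

```bash
cat >> h.py <<'E'
Rt=np.array([[0,-1,0],[-1,0,0],[0,0,-1.]])
def plan(p,n,Rg=Rt):
    o=get_obs();q=o['orientation'];A=R.from_quat([q[1],q[2],q[3],q[0]]);G=R.from_matrix(Rg)
    rv=(A.inv()*G).as_rotvec();st=R.from_rotvec(rv/n);d=(np.array(p)-o['position'])/n
    for i in range(n):
        print(np.round(np.r_[np.degrees(rv/n),A.inv().apply(d)],1).tolist());A=A*st
E
python3 -c "
from h import *
plan([537,-148,388],14)"
```

```text
[0.0, -0.0, 4.6, 39.2, 41.1, 0.7]
[0.0, -0.0, 4.6, 42.4, 37.8, 0.6]
[0.0, -0.0, 4.6, 45.3, 34.3, 0.5]
[0.0, -0.0, 4.6, 47.9, 30.6, 0.5]
[0.0, -0.0, 4.6, 50.2, 26.6, 0.4]
[0.0, -0.0, 4.6, 52.2, 22.5, 0.4]
[0.0, -0.0, 4.6, 53.8, 18.2, 0.3]
[0.0, -0.0, 4.6, 55.1, 13.8, 0.3]
[0.0, -0.0, 4.6, 56.0, 9.4, 0.2]
[0.0, -0.0, 4.6, 56.6, 4.8, 0.2]
[0.0, -0.0, 4.6, 56.8, 0.3, 0.1]
[0.0, -0.0, 4.6, 56.6, -4.3, 0.1]
[0.0, -0.0, 4.6, 56.1, -8.8, 0.1]
[0.0, -0.0, 4.6, 55.2, -13.3, 0.1]
```

carry_out(
  commands=[
    [0, 0, 4.6, 39, 41, 0, 60],
    [0, 0, 4.6, 42, 38, 0, 60],
    [0, 0, 4.6, 45, 34, 0, 60],
    [0, 0, 4.6, 48, 31, 0, 60],
    [0, 0, 4.6, 50, 27, 0, 60],
    [0, 0, 4.6, 52, 22, 0, 60],
    [0, 0, 4.6, 54, 18, 0, 60],
    [0, 0, 4.6, 55, 14, 0, 60],
    [0, 0, 4.6, 56, 9, 0, 60],
    [0, 0, 4.6, 57, 5, 0, 60],
    [0, 0, 4.6, 57, 0, 0, 60],
    [0, 0, 4.6, 57, -4, 0, 60],
  ],
)

```text
time_s: 1.98
position: [495.9, -59.2, 394.8]
orientation: [0.005, 0.755, -0.656, 0.002]
contact_force: [0.4, 0.9, -0.3]
width: 60.2
```

```bash
python3 -c "
from h import *
plan([537,-148,388],5);print(get_obs()['q'])"
```

```text
[0.0, -0.1, 1.6, 18.7, -5.7, 1.5]
[0.0, -0.1, 1.6, 18.6, -6.2, 1.5]
[0.0, -0.1, 1.6, 18.4, -6.7, 1.5]
[0.0, -0.1, 1.6, 18.2, -7.2, 1.4]
[0.0, -0.1, 1.6, 18.0, -7.7, 1.4]
[ 2.82777726e-01 -7.84061545e-04 -7.43135397e-02  9.13394079e-03
 -1.50349689e+00 -1.44255118e-01]
```

carry_out(
  commands=[
    [0, 0, 4, 45, -15, 0, 60],
    [0, 0, 3, 45, -18, 40, 60],
    [0, 0, 0, 0, 0, 60, 60],
    [0, 0, 0, 0, 0, 60, 60],
  ],
)

```text
time_s: 2.48
position: [540.3, -153.7, 235.8]
orientation: [0.002, 0.709, -0.705, 0.005]
contact_force: [0.5, 0.3, -1.7]
width: 59.9
```

```bash
python3 -c "
from h import *
plan([537,-147.5,120],2);
o=get_obs();p,d=snapshot('wrist')
a=p[:,:,::-1].copy()
c=camera_info('wrist');H=c['hand_eye'];q=o['orientation'];A=R.from_quat([q[1],q[2],q[3],q[0]]).as_matrix()
P=(np.array([[537,-147.5,81]])-o['position'])@A
C=(P-H[:3,3])@H[:3,:3]
u=C[:,0]/C[:,2]*c['fx']+c['cx'];v=C[:,1]/C[:,2]*c['fy']+c['cy'];print(u,v)
cv2.circle(a,(int(u[0]),int(v[0])),4,(0,255,0),1)
cv2.imwrite('pics/w1.png',a)"
```

```text
[-0.1, -0.3, 0.1, -3.8, 1.9, 57.9]
[-0.1, -0.3, 0.1, -3.4, 1.8, 57.9]
[260.58497319] [188.35380278]
```

View pics/w1.png

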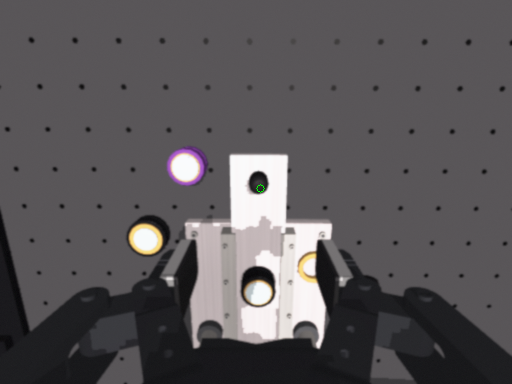

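The wrist view shows the knob at (258,183) by my predicted mark, the cell in its recess at (258,288), the purple look-alike at (187,166), the spare cell at (146,238), and the spacer ring at (312,267). The grasp is clear to go.

carry_out(
  commands=[
    [0, 0, 0, -3, 2, 55, 60],
    [0, 0, 0, -2.5, 1.5, 50, 60],
    [0, 0, 0, 0, 0, 45, 60],
    [0, 0, 0, 0, 0, 30, 60],
    [0, 0, 0, 0, 0, 9, 60],
  ],
)

```text
time_s: 3.15
position: [532.4, -149.0, 40.0]
orientation: [0.007, 0.709, -0.705, 0.0]
contact_force: [-0.4, 0.0, 0.7]
width: 60.3
```

carry_out(
  commands=[
    [0, 0, 0, 0, -4.5, -5, 60],
    [0, 0, 0, 0, 0, 0, 60],
  ],
)

```text
time_s: 3.4
position: [539.0, -148.8, 47.5]
orientation: [0.006, 0.709, -0.705, 0.001]
contact_force: [-0.9, -0.4, 0.4]
width: 59.8
```

carry_out(
  commands=[
    [0, 0, 0, 0, 0, 0, 15],
    [0, 0, 0, 0, 0, 0, 15],
    [0, 0, 0, 0, 0, 0, 15],
    [0, 0, 0, 0, 0, 0, 15],
  ],
  force=40,
)

```text
time_s: 3.9
position: [538.7, -148.8, 50.0]
orientation: [0.005, 0.709, -0.705, 0.002]
contact_force: [1.4, -0.9, -5.7]
width: 20.8
```

carry_out(
  commands=[
    [0, 0, 0, -10, 0, 0, 15],
    [0, 0, 0, -12, 0, 0, 15],
    [0, 0, 0, -12, 0, 0, 15],
    [0, 0, 0, -12, 0, 0, 15],
    [0, 0, 0, -12, 0, 0, 15],
    [0, 0, 0, -10, 0, 0, 15],
    [0, 0, 0, -6, 0, 0, 15],
  ],
)

```text
time_s: 4.78
position: [538.5, -70.9, 49.9]
orientation: [0.006, 0.709, -0.705, 0.002]
contact_force: [-1.9, -3.2, 0.8]
width: 21.1
```

carry_out(
  commands=[
    [0, 0, 0, -4, 0, 0, 15],
    [0, 0, 0, -4, 0, 0, 15],
    [0, 0, 0, -3, 0, 0, 15],
  ],
)

```text
time_s: 5.15
position: [538.4, -59.1, 49.9]
orientation: [0.006, 0.709, -0.705, 0.002]
contact_force: [-1.3, -3.0, 3.3]
width: 20.7
```

carry_out(
  commands=[
    [0, 0, 0, -3, 0, 0, 15],
    [0, 0, 0, -3, 0, 0, 15],
  ],
)

```text
time_s: 5.4
position: [538.3, -58.6, 49.9]
orientation: [0.009, 0.71, -0.704, 0.004]
contact_force: [5.1, -28.0, -2.6]
width: 20.9
```

carry_out(
  commands=[
    [0, 0, 0, 0, 0, 0, 60],
    [0, 0, 0, 0, 0, 0, 60],
    [0, 0, 0, 0, 0, 0, 60],
    [0, 0, 0, 0, 0, -20, 60],
    [0, 0, 0, 10, 0, -50, 60],
    [0, 0, 0, 20, 0, -60, 60],
    [0, 0, 0, 0, 0, -60, 60],
    [0, 0, 0, 0, 0, -60, 60],
    [0, 0, 0, 0, 0, -50, 60],
    [0, 0, 0, 0, 0, 0, 60],
  ],
)

```text
time_s: 6.65
position: [541.1, -80.8, 360.1]
orientation: [0.006, 0.711, -0.704, 0.004]
contact_force: [-0.5, -0.0, -2.0]
width: 60.1
```

Run:
```python
from h import *
np.set_printoptions(precision=1,suppress=True)
o=get_obs();print(o['position'],o['contact_force'])
for n in('top','scene'):
    p,d=snapshot(n);W=cloud(n,d);X,Y,Z=W[...,0],W[...,1],W[...,2];ok=d>0
    k=W[ok&(abs(X-537)<25)&(abs(Y+60)<25)&(Z>55)&(Z<100)];print('knob',len(k),(k.min(0)+k.max(0))/2)
    h=W[ok&(abs(X-553)<25)&(abs(Y-33)<25)&(Z>265)&(Z<310)];print('handle',len(h),(h.min(0)+h.max(0))/2)
    cv2.imwrite(f'pics/{n}1.png',cv2.resize(p[165:265,180:330] if n=='top' else p[145:280,190:350],None,fx=4,fy=4)[:,:,::-1])
# wrist
c=camera_info('wrist');H=c['hand_eye'];q=o['orientation'];A=R.from_quat([q[1],q[2],q[3],q[0]]).as_matrix()
o=get_obs();p,d=snapshot('wrist');v,u=np.mgrid[:384,:512]
P=np.stack([(u-c['cx'])/c['fx']*d,(v-c['cy'])/c['fy']*d,d],-1)@H[:3,:3].T+H[:3,3]
W=P@A.T+o['position'];X,Y,Z=W[...,0],W[...,1],W[...,2]
h=W[(d>0)&(abs(X-553)<30)&(abs(Y-33)<30)&(Z>265)&(Z<312)];print('wrist handle',len(h),(h.min(0)+h.max(0))/2 if len(h) else '',h.max(0) if len(h) else '')
cv2.imwrite('pics/w2.png',p[:,:,::-1])
```

```text
[541.1 -80.8 360.1] [-0.5 -0.  -2. ]Traceback (most recent call last):
  File "<stdin>", line 6, in <module>
    return umr_minimum(a, axis, None, out, keepdims, initial, where)
ValueError: zero-size array to reduction operation minimum which has no identity
```

Run:
```python
from h import *
np.set_printoptions(precision=1,suppress=True)
p,d=snapshot('scene');W=cloud('scene',d);X,Y,Z=W[...,0],W[...,1],W[...,2];ok=d>0
for nm,m in(('knob',(abs(X-537)<25)&(abs(Y+60)<25)&(Z>55)&(Z<100)),('handle',(abs(X-553)<25)&(abs(Y-33)<25)&(Z>265)&(Z<310))):
    k=W[ok&m];print(nm,len(k),(k.min(0)+k.max(0))/2 if len(k) else '')
cv2.imwrite('pics/scene1.png',cv2.resize(p[145:280,190:350],None,fx=4.5,fy=4.5)[:,:,::-1])
plan([555,32,350],2)
```

```text
knob 61 [540.  -56.2  70.2]
handle 126 [556.   34.8 284.7]
[0.3, -0.4, 0.3, -56.3, -8.3, 1.9]
[0.3, -0.4, 0.3, -56.3, -8.1, 2.4]
```

View pics/scene1.png

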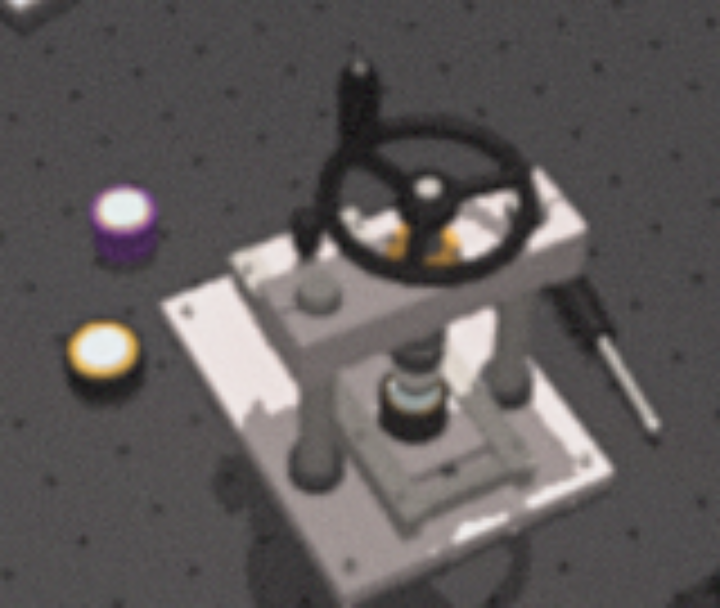

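Slide home with the cell under the foot (crop (415,400)), and a gap is still visible. Next: over the handle.

carry_out(
  commands=[
    [0, 0, 0, -56, -7, 0, 60],
    [0, 0, 0, -56, -7, 0, 60],
  ],
)

```text
time_s: 7.0
position: [551.3, 31.2, 350.7]
orientation: [0.011, 0.708, -0.706, 0.0]
contact_force: [0.8, -0.1, 0.5]
width: 59.8
```

```bash
python3 -c "
from h import *
plan([555,32,263],3)"
```

```text
[0.3, -0.3, 0.1, -0.7, -1.7, 29.2]
[0.3, -0.3, 0.1, -0.6, -1.5, 29.2]
[0.3, -0.3, 0.1, -0.4, -1.4, 29.2]
```

carry_out(
  commands=[
    [0.5, -0.5, 0, 0, -2, 25, 60],
    [0.5, -0.4, 0, 0, -2, 25, 60],
    [0, 0, 0, 0, -1, 25, 60],
    [0, 0, 0, 0, 0, 8, 60],
    [0, 0, 0, 0, 0, 0, 60],
  ],
)

```text
time_s: 7.62
position: [552.5, 35.3, 256.7]
orientation: [0.004, 0.711, -0.703, -0.003]
contact_force: [0.2, 0.3, 0.9]
width: 60.1
```

carry_out(
  commands=[
    [0, 0, 0, 3, -2, -5, 60],
    [0, 0, 0, 0, 0, 0, 60],
  ],
)

```text
time_s: 7.88
position: [555.4, 32.2, 263.3]
orientation: [0.004, 0.711, -0.703, -0.002]
contact_force: [0.4, -0.2, -0.0]
width: 59.6
```

carry_out(
  commands=[
    [0, 0, 0, 0, 0, 0, 15],
    [0, 0, 0, 0, 0, 0, 15],
    [0, 0, 0, 0, 0, 0, 15],
    [0, 0, 0, 0, 0, 0, 15],
  ],
  force=90,
)

```text
time_s: 8.38
position: [555.7, 32.1, 264.9]
orientation: [0.002, 0.711, -0.703, -0.002]
contact_force: [0.1, 0.3, -0.6]
width: 20.9
```

```bash
cat > crank.py <<'E'
from h import *
import sys,json,os
C=np.array([538.3,81.5]);r=52;z0=264.9;a0=None
def main(step,n,gain=1.0):
    o=get_obs();p=o['position'];L=json.load(open('log.json')) if os.path.exists('log.json') else []
    L.append([*p,*o['contact_force'],o['time_s']]);json.dump(L,open('log.json','w'))
    D=np.array(L);c=C.copy();rr=r
    if len(D)>=5:
        from scipy.optimize import least_squares
        f=least_squares(lambda s:np.r_[np.hypot(D[:,0]-s[0],D[:,1]-s[1])-r,(s-C)/3],C);c=f.x
    th=np.unwrap(np.arctan2(D[:,1]-c[1],D[:,0]-c[0]));tn=(th[0]-th)/2/np.pi
    F=D[:,3:5];e=np.stack([np.cos(th),np.sin(th)],1);t=np.stack([np.sin(th),-np.cos(th)],1)
    print('c',c.round(1),'r',np.hypot(*(D[-1,:2]-c)).round(1))
    for i in range(max(0,len(D)-4),len(D)):print('deg %.1f Ft %.1f Fr %.1f Fz %.1f dz %.1f t %.2f'%(tn[i]*360,-(F[i]@t[i]),F[i]@e[i],D[i,5],D[i,2]-z0+10*tn[i],D[i,6]))
    q=o['orientation'];A=R.from_quat([q[1],q[2],q[3],q[0]]);rv=np.degrees((A.inv()*R.from_matrix(Rt)).as_rotvec())
    print('tilt',rv.round(2))
    P=p.copy();s=np.radians(step)
    for i in range(n):
        b=th[-1]-s*(i+1);T=np.array([*(c+r*np.array([np.cos(b),np.sin(b)])),z0-10*(tn[-1]+s*(i+1)/2/np.pi)])
        print(np.round(Rt.T@(T-P),1).tolist());P=T
main(float(sys.argv[1]),int(sys.argv[2]))
E
python3 crank.py 10 3
```

```text
c [538.3  81.5] r 52.4
deg 0.0 Ft 0.2 Fr -0.3 Fz -0.6 dz -0.0 t 8.38
tilt [ 0.33 -0.05  0.58]
[1.9, 8.9, 0.2]
[0.7, 9.0, 0.3]
[-0.9, 9.0, 0.3]
```

carry_out(
  commands=[
    [0.3, 0, 0.5, 2, 9, 0.3, 15],
    [0, 0, 0, 0.7, 9, 0.3, 15],
    [0, 0, 0, -0.9, 9, 0.3, 15],
  ],
)

```text
time_s: 8.75
position: [535.4, 29.3, 264.3]
orientation: [-0.003, 0.707, -0.707, 0.005]
contact_force: [10.5, -8.3, -5.1]
width: 21.1
```

```bash
python3 crank.py 10 6
```

```text
c [538.3  81.5] r 52.3
deg 0.0 Ft 0.2 Fr -0.3 Fz -0.6 dz -0.0 t 8.38
deg 22.6 Ft 10.9 Fr 7.7 Fz -5.1 dz 0.0 t 8.75
tilt [-0.71 -0.17  0.06]
[-1.6, 9.0, 0.3]
[-2.8, 8.6, 0.3]
[-4.3, 8.0, 0.3]
[-5.6, 7.1, 0.3]
[-6.8, 6.0, 0.3]
[-7.7, 4.8, 0.3]
```

carry_out(
  commands=[
    [-0.6, 0, 0, -1.6, 9, 0.3, 15],
    [0, 0, 0, -2.8, 8.6, 0.3, 15],
    [0, 0, 0, -4.3, 8, 0.3, 15],
    [0, 0, 0, -5.6, 7, 0.3, 15],
    [0, 0, 0, -6.8, 6, 0.3, 15],
    [0, 0, 0, -7.7, 4.8, 0.3, 15],
  ],
)

```text
time_s: 9.5
position: [496.8, 49.4, 262.8]
orientation: [-0.002, -0.706, 0.708, -0.011]
contact_force: [3.1, -11.0, 0.8]
width: 21.0
```

```bash
python3 crank.py 10 6
```

```text
c [538.3  81.5] r 52.4
deg 0.0 Ft 0.2 Fr -0.3 Fz -0.6 dz -0.0 t 8.38
deg 22.6 Ft 10.9 Fr 7.7 Fz -5.1 dz 0.0 t 8.75
deg 71.7 Ft 10.6 Fr 4.3 Fz 0.8 dz -0.1 t 9.50
tilt [-0.68 -1.07 -0.12]
[-7.9, 4.5, 0.2]
[-8.4, 3.5, 0.3]
[-8.8, 2.0, 0.3]
[-9.1, 0.4, 0.3]
[-9.0, -1.1, 0.3]
[-8.7, -2.7, 0.3]
```

carry_out(
  commands=[
    [-0.4, -0.5, 0, -7.9, 4.5, 0.2, 15],
    [-0.2, -0.4, 0, -8.4, 3.5, 0.3, 15],
    [0, 0, 0, -8.8, 2, 0.3, 15],
    [0, 0, 0, -9, 0.4, 0.3, 15],
    [0, 0, 0, -9, -1.1, 0.3, 15],
    [0, 0, 0, -8.7, -2.7, 0.3, 15],
  ],
)

```text
time_s: 10.25
position: [486.9, 88.6, 261.4]
orientation: [-0.011, -0.705, 0.709, -0.007]
contact_force: [-10.8, -9.1, 10.0]
width: 21.1
```

```bash
python3 crank.py 10 5
```

```text
c [538.3  81.5] r 51.9
deg 0.0 Ft 0.2 Fr -0.3 Fz -0.6 dz -0.0 t 8.38
deg 22.6 Ft 10.9 Fr 7.7 Fz -5.1 dz 0.0 t 8.75
deg 71.7 Ft 10.6 Fr 4.3 Fz 0.8 dz -0.1 t 9.50
deg 117.3 Ft 10.5 Fr 9.5 Fz 10.0 dz -0.2 t 10.25
tilt [ 0.27 -1.46 -0.37]
[-8.8, -2.0, 0.1]
[-8.4, -3.5, 0.3]
[-7.6, -4.9, 0.3]
[-6.6, -6.2, 0.3]
[-5.5, -7.2, 0.3]
```

carry_out(
  commands=[
    [0.2, -0.8, 0, -8.8, -2, 0.1, 15],
    [0, -0.6, 0, -8.4, -3.5, 0.3, 15],
    [0, 0, 0, -7.6, -4.9, 0.3, 15],
    [0, 0, 0, -6.6, -6.2, 0.3, 15],
  ],
)

```text
time_s: 10.75
position: [496.5, 111.6, 260.6]
orientation: [-0.01, -0.704, 0.71, -0.0]
contact_force: [-16.4, -1.0, 12.7]
width: 20.9
```

```bash
python3 crank.py 10 4
```

```text
c [538.3  81.1] r 51.8
deg 22.8 Ft 10.9 Fr 7.7 Fz -5.1 dz 0.0 t 8.75
deg 72.2 Ft 10.6 Fr 4.2 Fz 0.8 dz -0.1 t 9.50
deg 117.9 Ft 10.6 Fr 9.4 Fz 10.0 dz -0.2 t 10.25
deg 145.7 Ft 10.5 Fr 12.7 Fz 12.7 dz -0.2 t 10.75
tilt [ 0.81 -0.84 -0.53]
[-7.0, -5.8, 0.1]
[-5.7, -7.1, 0.3]
[-4.4, -7.9, 0.3]
[-2.9, -8.6, 0.3]
```

carry_out(
  commands=[
    [0.5, -0.5, 0, -7, -5.8, 0, 15],
    [0.2, -0.2, 0, -5.7, -7.1, 0, 15],
    [0, 0, 0, -4.4, -7.9, 0.2, 15],
    [0, 0, 0, -2.9, -8.6, 0.3, 15],
  ],
)

```text
time_s: 11.25
position: [517.1, 128.2, 259.9]
orientation: [-0.009, -0.703, 0.711, 0.004]
contact_force: [-14.1, 5.8, 9.5]
width: 20.9
```

```bash
python3 crank.py 10 4
```

```text
c [538.3  81. ] r 51.8
deg 72.3 Ft 10.6 Fr 4.2 Fz 0.8 dz -0.1 t 9.50
deg 118.0 Ft 10.6 Fr 9.4 Fz 10.0 dz -0.2 t 10.25
deg 145.7 Ft 10.5 Fr 12.7 Fz 12.7 dz -0.2 t 10.75
deg 175.3 Ft 10.5 Fr 11.0 Fz 9.5 dz -0.2 t 11.25
tilt [ 0.99 -0.41 -0.59]
[-3.2, -8.5, 0.1]
[-1.5, -8.9, 0.3]
[0.1, -9.1, 0.3]
[1.7, -8.9, 0.3]
```

carry_out(
  commands=[
    [0.5, -0.3, -0.3, -3.2, -8.5, 0.1, 15],
    [0.5, -0.2, -0.2, -1.5, -8.9, 0.2, 15],
    [0, 0, 0, 0.1, -9.1, 0.3, 15],
    [0, 0, 0, 1.7, -8.9, 0.3, 15],
  ],
)

```text
time_s: 11.75
position: [545.5, 132.3, 259.0]
orientation: [-0.003, -0.707, 0.707, 0.005]
contact_force: [-9.3, 7.0, 6.5]
width: 21.3
```

```bash
python3 crank.py 10 4
```

```text
c [538.3  81. ] r 51.9
deg 118.0 Ft 10.6 Fr 9.4 Fz 10.0 dz -0.2 t 10.25
deg 145.8 Ft 10.5 Fr 12.7 Fz 12.7 dz -0.2 t 10.75
deg 175.4 Ft 10.5 Fr 11.0 Fz 9.5 dz -0.1 t 11.25
deg 207.6 Ft 10.2 Fr 5.7 Fz 6.5 dz -0.1 t 11.75
tilt [ 0.64  0.21 -0.01]
[1.9, -8.8, 0.2]
[3.5, -8.3, 0.3]
[4.9, -7.6, 0.3]
[6.2, -6.6, 0.3]
```

carry_out(
  commands=[
    [0.5, 0.2, 0, 1.9, -8.8, 0.2, 15],
    [0, 0, 0, 3.5, -8.3, 0.3, 15],
    [0, 0, 0, 4.9, -7.6, 0.3, 15],
    [0, 0, 0, 6.2, -6.6, 0.3, 15],
  ],
)

```text
time_s: 12.25
position: [572.2, 120.2, 258.1]
orientation: [0.001, 0.708, -0.706, -0.006]
contact_force: [-6.6, 8.3, 4.1]
width: 20.7
```

```bash
python3 crank.py 10 4
```

```text
c [538.3  80.9] r 51.9
deg 145.9 Ft 10.5 Fr 12.6 Fz 12.7 dz -0.2 t 10.75
deg 175.5 Ft 10.5 Fr 11.0 Fz 9.5 dz -0.1 t 11.25
deg 207.7 Ft 10.2 Fr 5.7 Fz 6.5 dz -0.1 t 11.75
deg 240.4 Ft 10.4 Fr 2.0 Fz 4.1 dz -0.1 t 12.25
tilt [0.54 0.39 0.14]
[6.4, -6.4, 0.2]
[7.5, -5.1, 0.3]
[8.3, -3.7, 0.3]
[8.8, -2.2, 0.3]
```

carry_out(
  commands=[
    [0.5, 0.3, 0, 6.4, -6.4, 0.2, 15],
    [0, 0, 0, 7.5, -5.1, 0.3, 15],
    [0, 0, 0, 8.3, -3.7, 0.3, 15],
    [0, 0, 0, 8.8, -2.2, 0.3, 15],
  ],
)

```text
time_s: 12.75
position: [587.7, 96.4, 257.3]
orientation: [-0.004, 0.709, -0.705, -0.005]
contact_force: [-2.6, 10.1, 2.6]
width: 21.0
```

```bash
python3 crank.py 10 4
```

```text
c [538.2  80.9] r 51.9
deg 175.6 Ft 10.5 Fr 11.0 Fz 9.5 dz -0.1 t 11.25
deg 207.8 Ft 10.2 Fr 5.7 Fz 6.5 dz -0.1 t 11.75
deg 240.5 Ft 10.4 Fr 2.0 Fz 4.1 dz -0.1 t 12.25
deg 272.3 Ft 10.4 Fr 0.5 Fz 2.6 dz -0.1 t 12.75
tilt [0.1  0.73 0.34]
[8.8, -2.1, 0.2]
[9.1, -0.4, 0.3]
[9.0, 1.2, 0.3]
[8.6, 2.7, 0.3]
```

carry_out(
  commands=[
    [0, 0.6, 0.3, 8.8, -2.1, 0.2, 15],
    [0, 0, 0, 9.1, -0.4, 0.3, 15],
    [0, 0, 0, 9, 1.2, 0.3, 15],
    [0, 0, 0, 8.6, 2.7, 0.3, 15],
  ],
)

```text
time_s: 13.25
position: [588.8, 70.3, 256.5]
orientation: [-0.008, 0.709, -0.705, -0.004]
contact_force: [5.3, 9.7, -1.1]
width: 21.0
```

```bash
python3 crank.py 10 4
```

```text
c [538.2  80.9] r 51.7
deg 207.9 Ft 10.2 Fr 5.7 Fz 6.5 dz -0.1 t 11.75
deg 240.7 Ft 10.4 Fr 1.9 Fz 4.1 dz -0.1 t 12.25
deg 272.4 Ft 10.4 Fr 0.5 Fz 2.6 dz -0.1 t 12.75
deg 301.6 Ft 10.5 Fr 3.2 Fz -1.1 dz -0.0 t 13.25
tilt [-0.34  0.96  0.27]
[8.7, 2.3, 0.3]
[8.1, 4.1, 0.3]
[7.3, 5.4, 0.3]
[6.2, 6.6, 0.3]
```

carry_out(
  commands=[
    [-0.3, 0.8, 0.2, 8.7, 2.3, 0.3, 15],
    [0, 0, 0, 8.1, 4.1, 0.3, 15],
    [0, 0, 0, 7.3, 5.4, 0.3, 15],
    [0, 0, 0, 6.2, 6.6, 0.3, 15],
  ],
)

```text
time_s: 13.75
position: [578.3, 48.7, 255.8]
orientation: [-0.012, 0.709, -0.705, 0.001]
contact_force: [14.0, 2.5, -7.0]
width: 21.0
```

```bash
python3 crank.py 10 4
```

```text
c [538.1  81. ] r 51.6
deg 240.8 Ft 10.4 Fr 1.9 Fz 4.1 dz -0.1 t 12.25
deg 272.5 Ft 10.4 Fr 0.5 Fz 2.6 dz -0.1 t 12.75
deg 301.7 Ft 10.5 Fr 3.2 Fz -1.1 dz -0.0 t 13.25
deg 328.6 Ft 10.8 Fr 9.3 Fz -7.0 dz 0.1 t 13.75
tilt [-1.05  0.9   0.29]
[6.8, 5.9, 0.4]
[5.4, 7.3, 0.3]
[4.0, 8.1, 0.3]
[2.5, 8.7, 0.3]
```

carry_out(
  commands=[
    [-0.6, 0.5, 0.2, 6.8, 5.9, 0.4, 15],
    [-0.4, 0.3, 0, 5.4, 7.3, 0.3, 15],
    [0, 0, 0, 4, 8.1, 0.3, 15],
    [0, 0, 0, 2.5, 8.7, 0.3, 15],
  ],
)

```text
time_s: 14.25
position: [558.8, 33.8, 255.1]
orientation: [-0.01, 0.708, -0.706, 0.005]
contact_force: [15.4, -6.2, -7.1]
width: 20.7
```

```bash
python3 crank.py 10 4
```

```text
c [538.1  81. ] r 51.6
deg 272.6 Ft 10.4 Fr 0.5 Fz 2.6 dz -0.1 t 12.75
deg 301.7 Ft 10.6 Fr 3.1 Fz -1.1 dz -0.0 t 13.25
deg 328.6 Ft 10.8 Fr 9.3 Fz -7.0 dz 0.1 t 13.75
deg 356.1 Ft 11.6 Fr 11.9 Fz -7.1 dz 0.0 t 14.25
tilt [-1.24  0.39  0.23]
[3.3, 8.4, 0.3]
[1.4, 9.0, 0.3]
[-0.2, 9.1, 0.3]
[-1.8, 8.9, 0.3]
```

carry_out(
  commands=[
    [-0.7, 0.2, 0.1, 3.3, 8.4, 0.3, 15],
    [-0.4, 0.1, 0, 1.4, 9, 0.3, 15],
  ],
)

```text
time_s: 14.5
position: [546.1, 29.8, 254.6]
orientation: [-0.005, 0.708, -0.706, 0.003]
contact_force: [12.2, -2.1, -5.7]
width: 21.0
```

```bash
python3 crank.py 10 4
```

```text
c [538.1  81.1] r 51.9
deg 301.7 Ft 10.6 Fr 3.1 Fz -1.1 dz -0.0 t 13.25
deg 328.6 Ft 10.8 Fr 9.3 Fz -7.0 dz 0.1 t 13.75
deg 356.1 Ft 11.6 Fr 11.9 Fz -7.1 dz 0.0 t 14.25
deg 370.9 Ft 11.7 Fr 4.0 Fz -5.7 dz 0.0 t 14.50
tilt [-0.68  0.15  0.14]
[0.7, 9.0, 0.3]
[-1.0, 9.0, 0.3]
[-2.5, 8.7, 0.3]
[-4.0, 8.1, 0.3]
```

carry_out(
  commands=[
    [-0.5, 0.1, 0.1, 0.7, 9, 0.3, 15],
    [0, 0, 0, -1, 9, 0.3, 15],
  ],
)

```text
time_s: 14.75
position: [532.4, 29.5, 254.2]
orientation: [-0.004, 0.707, -0.707, 0.004]
contact_force: [10.8, -5.3, -4.7]
width: 21.4
```

```bash
python3 crank.py 10 4
```

```text
c [538.1  81.1] r 51.9
deg 328.6 Ft 10.8 Fr 9.3 Fz -7.0 dz 0.1 t 13.75
deg 356.1 Ft 11.6 Fr 11.9 Fz -7.1 dz 0.0 t 14.25
deg 370.9 Ft 11.7 Fr 4.0 Fz -5.7 dz 0.0 t 14.50
deg 386.1 Ft 11.3 Fr 4.1 Fz -4.7 dz 0.0 t 14.75
tilt [-0.63 -0.03  0.04]
[-1.7, 8.9, 0.3]
[-3.3, 8.4, 0.3]
[-4.7, 7.7, 0.3]
[-6.0, 6.8, 0.3]
```

Not touched yet (force flat); continue.

carry_out(
  commands=[
    [-0.5, 0, 0, -1.7, 8.9, 0.3, 15],
    [0, 0, 0, -3.3, 8.4, 0.3, 15],
    [0, 0, 0, -4.7, 7.7, 0.3, 15],
  ],
)

```text
time_s: 15.12
position: [511.5, 36.4, 253.5]
orientation: [0.002, -0.707, 0.707, -0.006]
contact_force: [7.8, -8.1, -3.4]
width: 20.6
```

```bash
python3 crank.py 10 4
```

```text
c [538.1  81.1] r 52.0
deg 356.1 Ft 11.6 Fr 11.9 Fz -7.1 dz 0.0 t 14.25
deg 370.9 Ft 11.7 Fr 4.0 Fz -5.7 dz 0.0 t 14.50
deg 386.1 Ft 11.3 Fr 4.1 Fz -4.7 dz 0.0 t 14.75
deg 410.5 Ft 10.8 Fr 2.9 Fz -3.4 dz -0.0 t 15.12
tilt [-0.6  -0.33 -0.01]
[-5.3, 7.4, 0.2]
[-6.5, 6.3, 0.3]
[-7.5, 5.1, 0.3]
[-8.3, 3.7, 0.3]
```

carry_out(
  commands=[
    [-0.5, -0.3, 0, -5.3, 7.4, 0.2, 15],
    [0, 0, 0, -6.5, 6.3, 0.3, 15],
    [0, 0, 0, -7.5, 5.1, 0.3, 15],
  ],
)

```text
time_s: 15.5
position: [495.5, 51.2, 252.9]
orientation: [-0.001, -0.707, 0.708, -0.006]
contact_force: [7.0, -13.0, -3.3]
width: 20.8
```

```bash
python3 crank.py 10 4
```

```text
c [538.1  81.1] r 52.0
deg 370.9 Ft 11.7 Fr 4.0 Fz -5.7 dz 0.0 t 14.50
deg 386.1 Ft 11.3 Fr 4.1 Fz -4.7 dz 0.0 t 14.75
deg 410.5 Ft 10.8 Fr 2.9 Fz -3.4 dz -0.0 t 15.12
deg 434.7 Ft 14.7 Fr 1.7 Fz -3.3 dz 0.1 t 15.50
tilt [-0.41 -0.51 -0.08]
[-7.9, 4.5, 0.3]
[-8.5, 3.1, 0.3]
[-8.9, 1.6, 0.3]
[-9.1, 0.0, 0.3]
```

carry_out(
  commands=[
    [-0.4, -0.4, 0, -7.9, 4.5, 0.3, 15],
    [0, 0, 0, -8.5, 3.1, 0.3, 15],
  ],
)

```text
time_s: 15.75
position: [489.3, 63.0, 252.6]
orientation: [-0.003, -0.706, 0.708, -0.005]
contact_force: [6.1, -14.4, -3.1]
width: 20.9
```

```bash
python3 crank.py 10 5
```

```text
c [538.1  81.1] r 52.0
deg 386.1 Ft 11.3 Fr 4.1 Fz -4.7 dz 0.0 t 14.75
deg 410.5 Ft 10.8 Fr 2.9 Fz -3.4 dz -0.0 t 15.12
deg 434.7 Ft 14.7 Fr 1.7 Fz -3.3 dz 0.1 t 15.50
deg 449.5 Ft 15.6 Fr -0.7 Fz -3.1 dz 0.1 t 15.75
tilt [-0.15 -0.6  -0.13]
[-8.8, 2.3, 0.4]
[-9.0, 0.8, 0.3]
[-9.0, -0.7, 0.3]
[-8.8, -2.3, 0.3]
[-8.2, -3.8, 0.3]
```

carry_out(
  commands=[
    [-0.1, -0.5, 0, -8.8, 2.3, 0.4, 15],
    [0, 0, 0, -9, 0.8, 0.3, 15],
    [0, 0, 0, -9, -0.7, 0.3, 15],
    [0, 0, 0, -8.8, -2.3, 0.3, 15],
    [0, 0, 0, -8.2, -3.8, 0.3, 15],
  ],
)

```text
time_s: 16.38
position: [487.1, 89.4, 251.5]
orientation: [-0.016, -0.705, 0.709, -0.007]
contact_force: [-16.1, -14.0, 15.6]
width: 21.0
```

```bash
python3 crank.py 8 3
```

```text
c [538.1  81.1] r 51.7
deg 410.5 Ft 10.8 Fr 2.9 Fz -3.4 dz -0.0 t 15.12
deg 434.7 Ft 14.7 Fr 1.7 Fz -3.3 dz 0.1 t 15.50
deg 449.5 Ft 15.6 Fr -0.7 Fz -3.1 dz 0.1 t 15.75
deg 479.1 Ft 16.4 Fr 13.6 Fz 15.6 dz -0.1 t 16.38
tilt [ 0.67 -1.87 -0.4 ]
[-7.1, -1.4, 0.2]
[-6.8, -2.6, 0.2]
[-6.3, -3.6, 0.2]
```

carry_out(
  commands=[
    [0.4, -1.0, -0.2, -7.5, -1.4, 0, 15],
    [0.2, -0.7, -0.2, -7.8, -3, 0, 15],
    [0, 0, 0, -7.2, -4.2, 0.2, 15],
    [0, 0, 0, -6.2, -5.4, 0.2, 15],
  ],
)

```text
time_s: 16.88
position: [491.6, 103.4, 251.1]
orientation: [-0.017, -0.705, 0.709, -0.003]
contact_force: [-22.4, -7.9, 19.7]
width: 21.2
```

```bash
python3 crank.py 8 2
```

```text
c [538.2  81. ] r 51.6
deg 434.7 Ft 14.7 Fr 1.7 Fz -3.3 dz 0.1 t 15.50
deg 449.5 Ft 15.6 Fr -0.7 Fz -3.1 dz 0.1 t 15.75
deg 479.1 Ft 16.4 Fr 13.6 Fz 15.6 dz -0.1 t 16.38
deg 495.4 Ft 16.8 Fr 16.8 Fz 19.7 dz -0.1 t 16.88
tilt [ 1.13 -1.55 -0.25]
[-6.5, -3.2, 0.2]
[-5.7, -4.4, 0.2]
```

carry_out(
  commands=[
    [0.4, -0.5, 0, -7, -4.5, 0, 15],
    [0.2, -0.3, 0, -6.5, -5.5, 0, 15],
    [0, 0, 0, -5, -5, 0, 15],
  ],
)

```text
time_s: 17.25
position: [497.0, 112.4, 250.9]
orientation: [-0.019, -0.704, 0.71, -0.0]
contact_force: [-16.4, -8.0, 12.5]
width: 21.2
```

```bash
python3 crank.py 8 2
```

```text
c [538.2  81. ] r 51.8
deg 449.5 Ft 15.6 Fr -0.7 Fz -3.1 dz 0.1 t 15.75
deg 479.1 Ft 16.4 Fr 13.6 Fz 15.6 dz -0.1 t 16.38
deg 495.4 Ft 16.8 Fr 16.8 Fz 19.7 dz -0.1 t 16.88
deg 507.0 Ft 16.3 Fr 8.2 Fz 12.5 dz 0.0 t 17.25
tilt [ 1.55 -1.6  -0.43]
[-5.6, -4.6, 0.3]
[-4.7, -5.5, 0.2]
```

carry_out(
  commands=[
    [0, 0, 0, 0, 0, 0, 15],
    [0, 0, 0, 0, 0, 0, 60],
    [0, 0, 0, 0, 0, 0, 60],
    [0, 0, 0, 0, 0, 0, 60],
    [0, 0, 0, 0, 0, 0, 60],
  ],
)

```text
time_s: 17.88
position: [496.9, 112.4, 250.8]
orientation: [-0.019, -0.704, 0.71, -0.0]
contact_force: [0.1, 0.8, 0.3]
width: 59.9
```

carry_out(
  commands=[
    [0, 0, 0, 0, 0, -15, 60],
    [0, 0, 0, 0, 0, -30, 60],
    [0, 0, 0, 0, 0, -40, 60],
    [0, 0, 0, 0, 0, -40, 60],
    [0, 0, 0, 50, 0, -10, 60],
    [0, 0, 0, 60, 0, 0, 60],
    [0, 0, 0, 60, 0, 0, 60],
    [0, 0, 0, 60, 0, 0, 60],
    [0, 0, 0, 40, 0, 0, 60],
    [0, 0, 0, 0, 0, 0, 60],
  ],
)

```text
time_s: 19.12
position: [499.8, -161.5, 409.1]
orientation: [-0.016, -0.705, 0.709, -0.004]
contact_force: [0.1, 1.0, 0.3]
width: 60.0
```

Run:
```python
from h import *
np.set_printoptions(precision=1,suppress=True)
for n in('scene','top'):
    p,d=snapshot(n);W=cloud(n,d);X,Y,Z=W[...,0],W[...,1],W[...,2];ok=d>0
    k=W[ok&(abs(X-537)<25)&(abs(Y+60)<25)&(Z>55)&(Z<100)];print(n,'knob',len(k),(k.min(0)+k.max(0))/2 if len(k) else '')
    h=W[ok&(abs(X-537)<80)&(abs(Y-81)<80)&(Z>258)&(Z<300)];print('handle',len(h),(h.min(0)+h.max(0))/2 if len(h) else '')
    if n=='scene':cv2.imwrite('pics/scene2.png',cv2.resize(p[145:385,180:400],None,fx=2.5,fy=2.5)[:,:,::-1])
```

```text
scene knob 52 [540.4 -56.   70.6]
handle 113 [497.9 113.8 274.8]
top knob 0 
handle 0
```

View pics/scene2.png

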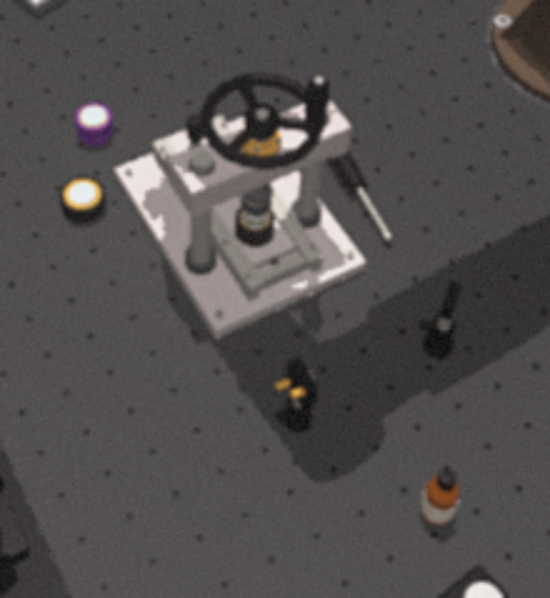

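The foot rests on the lens at crop (255,215), the handle stayed at (316,95), and the bystanders look in place.

```bash
python3 -c "
from cell import *
print(job_done())"
```

```text
the job is handed in; nothing more can be done
None
```

The job is handed in: the slide is home, the foot is on the lens, and I added about a quarter turn past first touch. Handing in gives no verdict, and I could not measure the squeeze on the glass directly.

- **Slide:** I gripped the knob and pushed it 90 mm until the arm felt 28 N against the stop. The gap between foot and lens was still visible then, and the knob was in the same place in the last picture.
- **Winding:** Turning the wheel free took a steady 10.2 to 11.7 N at the handle. The force jumped to 14.7 N at 435°, so I put first touch at about 418°, give or take 4°. I stopped at 507°, about 0.25 turn past touch. The force then was 16.3 to 16.8 N, as the spring description predicts. From the stated force range, that should be roughly 220 N on the lens.
- **Last checks:** After I let go, the scene picture shows the handle where I left it and the foot resting on the centred cell. The bystanders visible there look undisturbed. It does not show the lens box or spacer ring, but the arm did not come near them.
- **Failed check:** The final look with the top camera returned no readings for the knob or the handle, most likely because the arm blocked its view. The final check therefore rests on the scene camera alone. The job took about 19 s of the 67 s allowed.

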